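# Switch off the bag sealer and hold its guard open

## Task

Switch off the bag sealer at its isolator by throwing the lever over to off (leaning towards the robot), and only then lift the sealer's guard and hold it open at about 60 degrees, so that a colleague can wipe the sealing jaw. The guard falls and springs shut by itself, so finish while still holding it steady at that angle with the gripper's fingers; do not let go. Leave the other things on the bench where they stand.

Things in the scene. Friction and masses are not known exactly. Their poses are not given: they have to be found in the camera images.
- sealer: the bag sealer, fixed: white base box 260 mm deep (x) x 220 mm wide (y), its top 61 mm above the bench; origin at the centre of its underside on the bench; its own x axis points to the rear (away from the robot, yaw within 0.35 rad), y along the guard's hinge line, z up. The low sealing jaw lies under the guard; two end cheeks at the rear rise to 127 mm
- guard (a joint): angle of the sealer's aluminium guard in rad: 0 = shut (level), grows as its front edge is lifted, upper stop at 1.5. 60 degrees = 1.047. Weight (about 0.4 kg) and a spring shut it from every angle; lifting at the handle takes about 2 to 4 N
- guard_hinge (a point): middle of the guard's hinge line, which runs along the sealer's y axis: 80 mm behind the sealer's origin and 115 mm above the bench; does not move as the guard turns. The guard is a hood 180 mm wide: a 5 mm plate that reaches from 5 to 155 mm in front of the hinge line, with sides that hang 33 mm below it
- guard_handle (a point): centre of the guard's handle: black horizontal cylinder, 22 mm diameter, 36 mm long along the sealer's y axis, free flat ends, on a 12 mm round stem sticking out forwards from the middle of the guard's front edge, in the guard's plane. 200 mm from the hinge line, 42 mm ahead of that edge; 115 mm above the bench when shut. Can be pinched across its ends from above or hooked from below
- isolator: the sealer's isolator switch, fixed: grey steel box 100 mm deep (x) x 90 mm wide (y), 55 mm tall, left or right of the sealer (the scale is on the other side); origin at the centre of its underside; its x axis points away from the robot (yaw within 0.35 rad). The lever's pivot line runs along its y axis, 62 mm above the bench over the origin, between two ears 74 mm high
- isolator_lever (a joint): angle of the isolator's lever in rad: 0 = on, leaning 0.6 rad from upright to the isolator's +x (away from the robot), its state at the start; 1.2 = off, leaning 0.6 rad to -x (towards the robot). A spring snaps it to the nearer end from the middle (0.6); it takes about 3 N at the grip to start it, less towards the middle
- lever_grip (a point): centre of the lever's black cross grip: a cylinder 18 mm in diameter, 44 mm long along the isolator's y axis, on a 10 mm round rod, 75 mm from the pivot; at either end 124 mm above the bench and 42 mm in front of or behind the pivot, upright 137 mm above the bench
- scale: bench scale, fixed: grey, 120 x 110 mm, 42 mm tall, at the other side of the sealer from the isolator; origin at the centre of its underside
- tin_scale: small food tin, 66 mm diameter, 85 mm tall, standing on the bench scale (bystander, loose); origin at the centre of its underside
- flat_tin: flat fish tin, 84 mm diameter, 38 mm tall, on the bench to the left of the sealer (bystander, loose); origin at the centre of its underside
- tin_left: food tin, 74 mm diameter, 110 mm tall, standing on the bench to the left and rear (bystander, loose); origin at the centre of its underside
- tin_right: food tin, 74 mm diameter, 110 mm tall, standing on the bench to the right and rear (bystander, loose); origin at the centre of its underside
- jar: jar, 76 mm diameter, 100 mm tall, on the bench at the right (bystander, loose); origin at the centre of its underside
- carton: upright cardboard carton, 50 x 130 x 130 mm, at the left (bystander, loose); origin at the centre of its underside
- tape_roll: roll of clear tape lying flat, 100 mm outer diameter, 48 mm tall, at the right (bystander, loose); origin at the centre of its underside
- scoop: aluminium spoon, 220 mm long, lying at the left (bystander, loose); origin at the middle of its length, at its underside
There are look-alikes about, which are no part of the job. What is shaped like the isolator but blue or purple is not meant.

How it is judged:
By the outcome, as a careful person would: the job done as asked, in the order asked, and still so for the second after the job is handed in, while the arm keeps its last pose, push and grip.
It also fails if it takes over 51 s, if anything falls off the work surface, if the arm or the gripper's body presses on something with over 40 N, if the wrist force passes 120 N, or if a joint passes its speed limit or range.

## Robot

A 7-joint arm with a two-finger parallel gripper is mounted at the origin on the work surface. World frame = base frame: x ahead of the robot, y to its left, z up, the work surface at z = 0. Lengths are in mm, angles in rad, forces in N, time in s.
With the tool pointing down it reaches from about 400 to 900 mm from the base axis. Payload 5.5 kg.
Tool frame: the origin (TCP) lies at the very end of the fingers, on their centre line; the grasp point (between the pads) lies 19 mm behind it; z points along the fingers, y is the direction in which the jaws open and shut (so a half turn about z gives the same grasp; the last joint's range is limited). The gripper opens to 92 mm and grips with 3 to 60 N. Pads are 19 mm wide; open, the fingers measure 130 mm over their backs; the gripper's body (75 mm by 190 mm) begins 47 mm behind the grasp point.
Start: joints at [-1.036, 0.501, -0.427, 1.55, 0.221, 1.138, -0.21], TCP at [174.464, 626.149, 226.729] pointing down, gripper open.
Joint ranges: [-2.88, 2.88], [-0.31, 2.03], [-1.54, 1.56], [0.2, 2.42], [-1.41, 4.55], [0.19, 2.02], [-2.57, 2.57]. Speed limits (rad/s): [2.57, 2.57, 3.14, 3.14, 3.14, 3.14, 3.14].

## Interface

Orientations are given as a unit quaternion [x, y, z, w].
In Python, from cell import r gives the robot as it stands.
- The arm moves only by the tool apply_moves, never from a script. Its argument "series" is a list of rows, each a list of 3 entries, a list of its own where there are three numbers: the shift along the tool's x, y, z in cm, then the turn, a rotation vector about the tool's x, y, z in rad, then the closure, from 0 (fully open) to 1 (shut). In form: [[[x, y, z], [wx, wy, wz], fingers], ...]. A call has 1 to 8 rows; each row is the pose to reach, as a shift and turn from the pose commanded when the call began, along the tool's axes at that moment; what a row does not reach only later rows make up. A row lasts 1/12 s, in which the tool goes at most 41.7 mm and 7.16 degrees, less where a joint would pass 70% of its speed; a pose out of reach is approached as far as the arm can. A call with a gripper value outside its range is refused whole. The fingers move at their own pace and stop on an object; the grip force is fixed at half the most. Time passes only in rows, so rows that repeat a pose let the fingers close. It gives the time, the measured TCP pose, the force and the opening at its end, in the units of the state.
- r.sense(): the state, without advancing time (a new reading comes with each control period).
- r.snapshot(name): name is "scene" or "top" or "wrist"; returns (picture, depth): 400x640x3 uint8, red, green, blue; 400x640 float32, mm along the optical axis (not along the pixel's ray), 0 where there is no reading.
- r.get_calibration(name): a dict with "fx", "fy", "cx", "cy" (pixels), "origin" and "attitude" of the camera in the world. Camera axes: x right, y down, z forward; pixel columns grow to the right and rows downward; lengths in mm; the calibration is good to about 2 mm. A picture is of the moment at which its call begins: read the wrist's pose just before it. get_calibration takes no time and is no camera call; for the wrist camera it gives the pose at the moment of the call.
- r.close_job(): hands the job in, once; it reports no verdict.
The state is a dict: "time_s": time; "joint_positions": joint angles; "joint_vel": joint speeds; "joint_torque": joint torques, N m; "eef_pos": TCP position; "tcp_rot": TCP orientation; "force": force on the tool from outside, world axes, zero at the start; "ft_torque": the same for the moment, N m; "width": opening from 0.0 (shut) to 1.0 (fully open).
Only numpy, scipy, OpenCV 4.12 (cv2) and the standard library are available. Lean on these libraries where they do the work, as an engineer would, in place of code of your own. Each camera call takes 0.05 s, during which the arm holds its last target.

## Working session

There is one attempt and no reset: what is moved stays moved. The work goes in short steps, Python scripts to look and compute and a tool call to move; the robot and the scene stay as the last step left them, time stands still between calls to the robot, and variables do not carry over. Pictures are saved under pics/ and viewed, and the job is handed in when it is done.

Besides the shell and the picture viewer there is one more tool, called after "Emit:" as name(argument=value, ...) on one line, values as JSON. apply_moves: Moves the arm, as the interface text tells. Its arguments: {"type":"object","properties":{"series":{"type":"array","items":{"type":"array"}}},"required":["series"]}

```bash
ls; mkdir -p pics; python3 - <<'E'
from cell import r
import cv2,json
print(r.sense())
for n in ["scene","top","wrist"]:
    p,d=r.snapshot(n); cv2.imwrite(f"pics/{n}0.png",p[:,:,::-1])
    c=r.get_calibration(n); print(n,c)
    import numpy as np; np.savez(f"{n}0.npz",p=p,d=d,**{k:np.array(v) for k,v in c.items()})
E
```

```text
pics
{'time_s': 0.0, 'joint_positions': array([-1.03580959,  0.50184432, -0.42677306,  1.55143831,  0.22080158,
        1.13832642, -0.21029977]), 'joint_vel': array([-3.94692635e-04,  3.55987896e-05, -2.16437908e-04,  1.62334936e-03,
       -2.15466467e-03,  1.80660367e-04,  2.12493288e-03]), 'joint_torque': array([ 1.17387452e-03, -5.66596985e+01, -5.81627816e+00, -2.79117519e+01,
       -6.87789498e-02,  3.07477929e-02,  1.81345667e-04]), 'eef_pos': array([174.36124797, 625.44525615, 225.68385198]), 'tcp_rot': array([ 1.35456845e-01,  9.90782762e-01, -9.67584278e-04, -1.58116418e-04]), 'force': array([ 0.69539793, -0.14696835, -0.32593784]), 'ft_torque': array([ 0.04952649, -0.02595229,  0.00595369]), 'width': 1.000028005268281}
scene {'fx': 430.6369994634127, 'fy': 430.6369994634127, 'cx': 322.0750749360643, 'cy': 198.94692678006612, 'origin': array([1538.45103721,  398.46148589, 1071.1810463 ]), 'attitude': array([ 0.52342372,  0.74225275, -0.34805732, -0.23225971])}
top {'fx': 452.1340512269565, 'fy': 452.1340512269565, 'cx': 317.6171794414119, 'cy': 204.68443198985167, 'origin': array([ 294.07550387,  -11.78593756, 1364.52041532]), 'attitude': array([ 0.71465697, -0.69418414,  0.06612781, -0.05478053])}
wrist {'fx': 312.0424357406243, 'fy': 312.0424357406243, 'cx': 317.6768059980385, 'cy': 194.65522907604026, 'origin': array([102.09519046, 646.21301862, 383.89080691]), 'attitude': array([0.78817766, 0.59885634, 0.0856563 , 0.11318149])}
```

View pics/scene0.png

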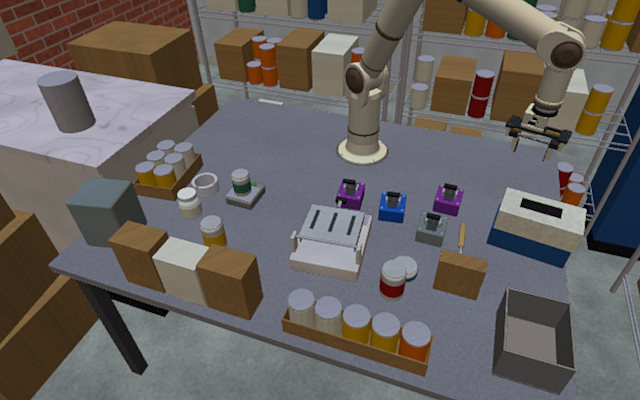

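View pics/top0.png

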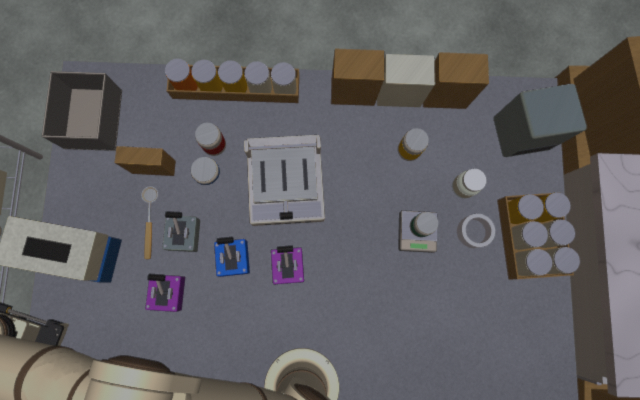

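View pics/wrist0.png

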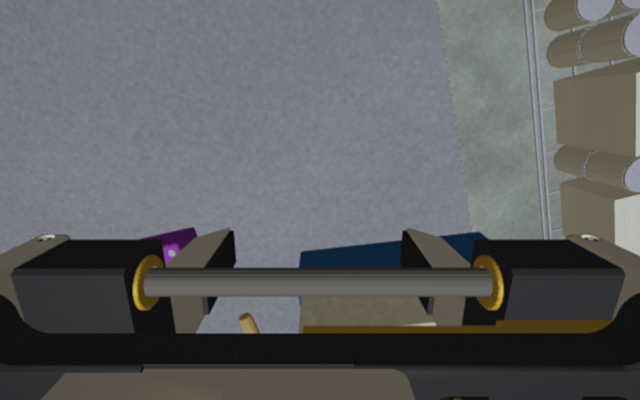

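The top view has the sealer around (285,180) with its handle at (286,216). The grey isolator is at (180,233) with its grip at (174,215), and blue and purple decoys are at (231,257), (288,265) and (163,292). Next I'll measure these.

```bash
cat > h.py <<'E'
import numpy as np, cv2
from scipy.spatial.transform import Rotation as R
def load(f):
    z=np.load(f); return z
def cloud(z):
    p,d=z['p'],z['d']; H,W=d.shape
    u,v=np.meshgrid(np.arange(W),np.arange(H))
    c=np.stack([(u-z['cx'])/z['fx']*d,(v-z['cy'])/z['fy']*d,d],-1)
    w=c@R.from_quat(z['attitude']).as_matrix().T+z['origin']
    w[d==0]=np.nan
    return w
E
python3 - <<'E'
from h import *
z=load('top0.npz'); w=cloud(z); p=z['p']
big=cv2.resize(p[120:280,130:330][:,:,::-1],None,fx=4,fy=3.75*1.0667,interpolation=cv2.INTER_CUBIC)[:600]
cv2.imwrite('pics/crop.png',big[:600,:800])
print('bench',np.nanmedian(w[300:330,200:240,2]))
for n,(u,v) in dict(grip=(174,215),handle=(286,216)).items():
    print(n,w[v-4:v+5:2,u-10:u+11:4].round(0).tolist())
# plate guard
W=w[115:230,235:335].reshape(-1,3); 
for lo,hi in [(50,70),(108,122),(120,132)]:
    m=(W[:,2]>lo)&(W[:,2]<hi); q=W[m]
    r=cv2.minAreaRect(q[:,:2].astype(np.float32)); print('sealer',lo,hi,m.sum(),q.mean(0),r)
W=w[210:256,160:202].reshape(-1,3)
for lo,hi in [(45,60),(110,140)]:
    q=W[(W[:,2]>lo)&(W[:,2]<hi)]; print('iso',lo,len(q),q.mean(0),cv2.minAreaRect(q[:,:2].astype(np.float32)))
# black pixels
for nm,(u0,u1,v0,v1) in dict(h=(270,305,205,225),g=(160,192,207,224)).items():
    m=p[v0:v1,u0:u1].max(-1)<50; q=w[v0:v1,u0:u1][m]; 
    q=q[q[:,2]>95]; print(nm,len(q),q.mean(0),q.min(0),q.max(0),cv2.minAreaRect(q[:,:2].astype(np.float32)))
E
```

```text
bench -0.11374658015847672
grip [[[497.0, 436.0, -2.0], [478.0, 382.0, 128.0], [497.0, 411.0, 2.0], [497.0, 398.0, 3.0], [498.0, 387.0, 0.0], [499.0, 376.0, -3.0]], [[491.0, 435.0, -2.0], [472.0, 380.0, 134.0], [472.0, 370.0, 130.0], [473.0, 359.0, 130.0], [473.0, 348.0, 133.0], [491.0, 373.0, 7.0]], [[485.0, 436.0, -4.0], [467.0, 381.0, 129.0], [467.0, 370.0, 130.0], [467.0, 360.0, 128.0], [467.0, 347.0, 135.0], [486.0, 374.0, -2.0]], [[478.0, 434.0, -0.0], [461.0, 381.0, 128.0], [462.0, 371.0, 126.0], [462.0, 358.0, 131.0], [463.0, 349.0, 124.0], [473.0, 359.0, 52.0]], [[472.0, 434.0, -2.0], [465.0, 403.0, 59.0], [465.0, 392.0, 56.0], [458.0, 363.0, 113.0], [467.0, 371.0, 50.0], [467.0, 358.0, 55.0]]]
handle [[[494.0, 91.0, 66.0], [nan, nan, nan], [486.0, 64.0, 119.0], [486.0, 53.0, 124.0], [486.0, 42.0, 123.0], [496.0, 33.0, 61.0]], [[488.0, 90.0, 64.0], [480.0, 75.0, 123.0], [480.0, 64.0, 121.0], [480.0, 53.0, 123.0], [480.0, 41.0, 125.0], [489.0, 32.0, 66.0]], [[483.0, 90.0, 60.0], [474.0, 75.0, 122.0], [475.0, 64.0, 121.0], [475.0, 52.0, 121.0], [475.0, 41.0, 123.0], [484.0, 32
[... 815 characters left out ...]
77734375, 370.1061096191406), (92.64364624023438, 100.14936065673828), 88.88970947265625)
iso 110 117 [467.96353167 367.64082207 129.05509664] ((466.756591796875, 367.3957214355469), (43.69007873535156, 22.403051376342773), 85.5595932006836)
h 69 [476.37843093  57.63012994 122.81235896] [468.42649372  44.03194244 115.4061593 ] [486.49231281  72.12675931 130.59203705] ((477.2287902832031, 58.05530548095703), (16.725669860839844, 28.501602172851562), 4.681905746459961)
g 88 [468.10299638 366.32230052 130.90493792] [461.16725776 345.61942593 123.63683334] [475.86174412 388.40478786 136.88587275] ((468.5502014160156, 367.05596923828125), (14.4511079788208, 42.76693344116211), 0.8264126181602478)
```

View pics/crop.png

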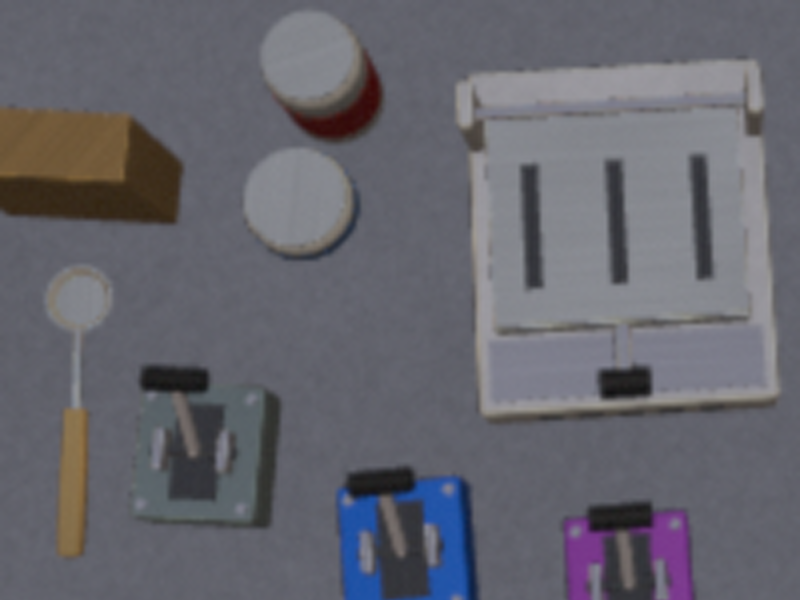

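```bash
cat >> h.py <<'E'
def go(pos,yaxis_deg=None,tool=None,s=None):
    """shift(cm), rotvec in tool axes from the measured pose to world target; tool down with y axis at given heading"""
    from cell import r
    s=s or r.sense()
    A=R.from_quat(s['tcp_rot'])
    sh=A.inv().apply(np.array(pos)-s['eef_pos'])/10
    if yaxis_deg is not None:
        a=np.radians(yaxis_deg); y=np.array([np.cos(a),np.sin(a),0]); zz=np.array([0,0,-1.]); x=np.cross(y,zz)
        B=R.from_matrix(np.stack([x,y,zz],1)); rv=(A.inv()*B).as_rotvec()
    else: rv=np.zeros(3)
    print('t',round(s['time_s'],2),'pos',s['eef_pos'].round(1),'F',s['force'].round(1),'w',round(s['width'],3),'shift',sh.round(2),'rv',rv.round(3))
E
python3 -c "
from h import *
go([505,368,225],89)"
```

```text
t 0.15 pos [174.4 625.6 225.9] F [ 0.2 -0.7  0.3] w 0.998 shift [-38.76 -15.94   0.12] rv [-0.001 -0.    -0.254]
```

Emit:
apply_moves(series=[[[-1.5, -0.6, 0], [0, 0, -0.01], 1], [[-4.5, -1.8, 0], [0, 0, -0.03], 1], [[-8, -3.2, 0], [0, 0, -0.05], 1], [[-11.5, -4.7, 0], [0, 0, -0.08], 1], [[-15, -6.2, 0], [0, 0, -0.1], 1], [[-18.5, -7.6, 0], [0, 0, -0.12], 1], [[-22, -9, 0], [0, 0, -0.14], 1], [[-25, -10.3, 0], [0, 0, -0.16], 1]])

```text
time_s: 0.82
eef_pos: [389.9, 457.5, 226.4]
tcp_rot: [0.056, 0.998, -0.0, 0.0]
force: [0.3, -1.9, -0.0]
width: 0.471
```

```bash
python3 -c "
from h import *
go([505,368,225],89)"
```

```text
t 0.82 pos [389.9 457.5 226.4] F [ 0.3 -1.9 -0. ] w 0.471 shift [-12.44  -7.61   0.16] rv [-0.001  0.    -0.095]
```

Emit:
apply_moves(series=[[[-3, -1.8, 0], [0, 0, -0.02], 1], [[-6.5, -4, 0], [0, 0, -0.05], 1], [[-9.5, -5.8, 0], [0, 0, -0.07], 1], [[-11.5, -7, 0], [0, 0, -0.09], 1], [[-12.4, -7.6, 0.1], [0, 0, -0.095], 1], [[-12.4, -7.6, 0.1], [0, 0, -0.095], 1]])

```text
time_s: 1.32
eef_pos: [504.7, 367.4, 224.9]
tcp_rot: [0.011, 1.0, -0.001, -0.0]
force: [0.4, -1.1, -0.6]
width: 0.036
```

```bash
python3 - <<'E'
from h import *
from cell import r
go([502,368,110],89)
p,d=r.snapshot("wrist");c=r.get_calibration("wrist"); cv2.imwrite("pics/w1.png",p[:,:,::-1])
np.savez("w1.npz",p=p,d=d,**c)
w=cloud(np.load("w1.npz")); m=(w[...,2]>112)&(w[...,2]<150)&(abs(w[...,0]-468)<40)&(abs(w[...,1]-368)<60)&(p.max(-1)<60)
q=w[m]; print(m.sum(), q.mean(0),q.min(0),q.max(0), np.argwhere(m).mean(0)) if m.sum() else 0
E
```

```text
t 1.32 pos [504.7 367.4 224.9] F [ 0.4 -1.1 -0.6] w 0.036 shift [ 0.27  0.07 11.49] rv [-0.002 -0.    -0.005]
1029 [464.56610033 370.65558301 131.28842654] [457.1746359  349.71748154 124.45191803] [472.99633581 391.61983932 135.49332887] [151.48688047 317.42371234]
```

View pics/w1.png

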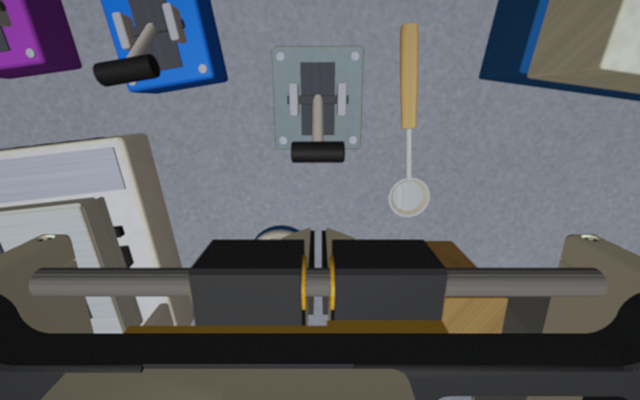

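The wrist view shows the grey isolator's grip at (318,152), still leaning away from the robot, with the shut fingers behind it. The two measurements of the grip agree to about 3 mm. I'll lower the fingers and pull.

Emit:
apply_moves(series=[[[0.1, -0.1, 2], [0, 0, 0], 1], [[0.1, -0.1, 5], [0, 0, 0], 1], [[0.1, -0.1, 8], [0, 0, 0], 1], [[0.1, -0.1, 10.5], [0, 0, 0], 1], [[0.1, -0.1, 11.4], [0, 0, 0], 1], [[0.1, -0.1, 11.4], [0, 0, 0], 1]])

```text
time_s: 1.87
eef_pos: [497.4, 370.4, 109.1]
tcp_rot: [0.007, 1.0, -0.001, -0.003]
force: [-0.1, -0.1, 0.2]
width: 0.005
```

Emit:
apply_moves(series=[[[1, 0, 0], [0, 0, 0], 1], [[2, 0, 0], [0, 0, 0], 1], [[3, 0, 0], [0, 0, 0], 1], [[4, 0, 0], [0, 0, 0], 1], [[5, 0, 0], [0, 0, 0], 1], [[6, 0, 0], [0, 0, 0], 1], [[7, 0, 0], [0, 0, 0], 1]])

```text
time_s: 2.45
eef_pos: [429.5, 371.2, 112.5]
tcp_rot: [0.008, 1.0, 0.0, -0.0]
force: [1.0, -0.2, 0.3]
width: 0.007
```

```bash
python3 -c "
from h import *
go([418,368,110],89)"
```

```text
t 2.45 pos [429.5 371.2 112.5] F [ 1.  -0.2  0.3] w 0.007 shift [ 1.14 -0.33  0.25] rv [ 0.    -0.     0.002]
```

Emit:
apply_moves(series=[[[0.5, 0, 0], [0, 0, 0], 1], [[1, 0, 0], [0, 0, 0], 1], [[1.3, 0, 0], [0, 0, 0], 1], [[1.3, 0, 0], [0, 0, 0], 1], [[0, 0, -2], [0, 0, 0], 1], [[-2, 0, -5], [0, 0, 0], 1], [[-4, 0, -9], [0, 0, 0], 1], [[-6, 0, -12], [0, 0, 0], 1]])

```text
time_s: 3.12
eef_pos: [491.8, 369.5, 233.2]
tcp_rot: [0.008, 1.0, -0.0, -0.0]
force: [0.5, 1.0, 0.8]
width: 0.005
```

```bash
python3 - <<'E'
from h import *
from cell import r
go([478,59,230],95.2)
for n in ["wrist","top"]:
    p,d=r.snapshot(n); cv2.imwrite(f"pics/{n}2.png",p[:,:,::-1])
    np.savez(f"{n}2.npz",p=p,d=d,**r.get_calibration(n))
    w=cloud(np.load(f"{n}2.npz")); m=(w[...,2]>112)&(w[...,2]<150)&(abs(w[...,0]-427)<70)&(abs(w[...,1]-368)<40)&(p.max(-1)<60)
    if m.sum(): q=w[m]; print(n,m.sum(), np.median(q,0))
E
```

```text
t 3.12 pos [491.8 369.5 233.2] F [0.5 1.  0.8] w 0.005 shift [  0.87 -31.07   0.33] rv [-0.    -0.001 -0.107]
wrist 1102 [395.97526626 371.72734722 137.91749944]
```

View pics/wrist2.png

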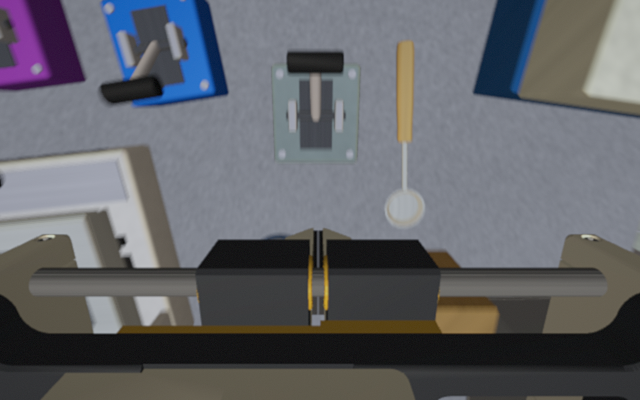

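View pics/top2.png

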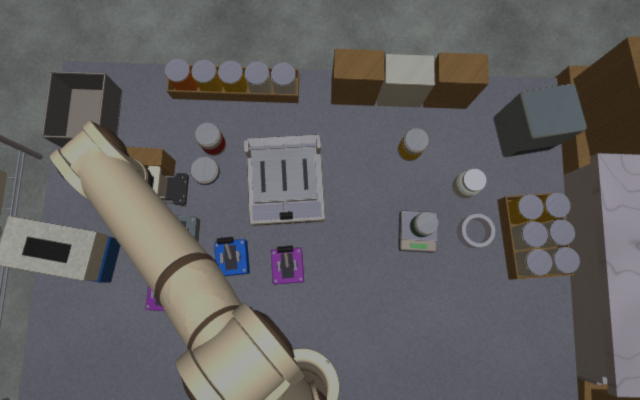

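The lever now leans towards the robot, with its grip at (315,62) in the wrist picture. The measured angle falls a little short, so I'll re-measure with the arm at rest.

```bash
python3 - <<'E'
from h import *
from cell import r
r.snapshot("wrist"); r.snapshot("wrist")
c=r.get_calibration("wrist"); p,d=r.snapshot("wrist")
np.savez("w3.npz",p=p,d=d,**c)
w=cloud(np.load("w3.npz")); k=(abs(w[...,0]-427)<75)&(abs(w[...,1]-368)<60)
m=k&(w[...,2]>112)&(w[...,2]<150)&(p.max(-1)<60)
q=w[m]; print(m.sum(), np.median(q,0),q.min(0),q.max(0))
b=w[k&(w[...,2]>46)&(w[...,2]<62)]; print(np.median(b,0),cv2.minAreaRect(b[:,:2].astype(np.float32)))
print('bench',np.median(w[190:220,330:380,2]))
go([478,59,230],95.2)
E
```

```text
1255 [384.51353531 369.06822311 131.47346705] [375.52256734 347.911115   125.81109033] [392.27177653 390.44775045 134.54625563]
[431.77901576 368.23737324  55.25627454] ((426.249755859375, 368.44268798828125), (90.11286163330078, 98.22268676757812), 88.90973663330078)
bench nan
t 3.37 pos [491.  369.1 230.8] F [-1.   0.1 -0.6] w 0.005 shift [  0.76 -31.03   0.11] rv [-0.001 -0.001 -0.108]
```

With the arm at rest the grip is at x≈384.5, z≈124, which is fully off. Now to the handle.

Emit:
apply_moves(series=[[[0.1, -2, 0], [0, 0, -0.01], 0.3], [[0.2, -5, 0], [0, 0, -0.02], 0.3], [[0.3, -9, 0], [0, 0, -0.03], 0.3], [[0.4, -13, 0], [0, 0, -0.05], 0.3], [[0.5, -17, 0], [0, 0, -0.06], 0.3], [[0.6, -21, 0], [0, 0, -0.08], 0.3], [[0.7, -25, 0], [0, 0, -0.09], 0.3], [[0.8, -28.5, 0], [0, 0, -0.108], 0.3]])

```text
time_s: 4.03
eef_pos: [476.1, 82.2, 229.8]
tcp_rot: [-0.046, 0.999, -0.0, -0.002]
force: [0.9, -0.0, 0.1]
width: 0.537
```

Emit:
apply_moves(series=[[[0, -1.5, 0], [0, 0, 0], 0.3], [[0, -2.4, 0], [0, 0, 0], 0.3], [[0, -2.4, 0], [0, 0, 0], 0.3], [[0, -2.4, 0], [0, 0, 0], 0.3]])

```text
time_s: 4.37
eef_pos: [480.0, 62.1, 230.9]
tcp_rot: [-0.046, 0.999, 0.0, -0.001]
force: [-0.3, 1.0, -0.3]
width: 0.694
```

```bash
python3 - <<'E'
from h import *
from cell import r
r.snapshot("wrist"); r.snapshot("wrist")
c=r.get_calibration("wrist"); p,d=r.snapshot("wrist"); cv2.imwrite("pics/w4.png",p[:,:,::-1])
np.savez("w4.npz",p=p,d=d,**c)
w=cloud(np.load("w4.npz")); k=(abs(w[...,0]-478)<40)&(abs(w[...,1]-59)<40)
m=k&(w[...,2]>100)&(w[...,2]<140)&(p.max(-1)<60)
q=w[m]; print(m.sum())
if m.sum():print(np.median(q,0),q.min(0),q.max(0))
go([478,59,96],95.2)
E
```

```text
840
[474.7546927   57.84104559 123.71139427] [465.53735566  40.51011334 115.6302727 ] [487.19466158  75.25341363 126.51873092]
t 4.52 pos [480.5  63.1 231.4] F [-0.   0.9 -0. ] w 0.702 shift [ 0.27 -0.39 13.54] rv [ 0.001 -0.001  0.004]
```

View pics/w4.png

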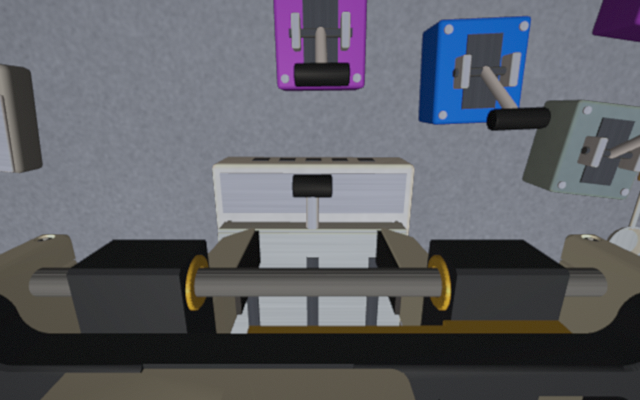

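The handle is at (312,186) in the wrist view, measured at about (476, 58, 114), which agrees with the model. I'll descend around it.

Emit:
apply_moves(series=[[[0.2, -0.4, 2], [0, 0, 0], 0.3], [[0.3, -0.5, 5], [0, 0, 0], 0.3], [[0.3, -0.5, 8], [0, 0, 0], 0.3], [[0.3, -0.5, 11], [0, 0, 0], 0.3], [[0.3, -0.5, 12.8], [0, 0, 0], 0.3], [[0.3, -0.5, 13.6], [0, 0, 0], 0.3], [[0.3, -0.5, 13.6], [0, 0, 0], 0.3]])

```text
time_s: 5.1
eef_pos: [476.7, 56.8, 93.9]
tcp_rot: [-0.047, 0.999, 0.0, -0.002]
force: [0.2, -0.8, 1.2]
width: 0.697
```

```bash
python3 - <<'E'
from h import *
from cell import r
c=r.get_calibration("wrist"); p,d=r.snapshot("wrist"); cv2.imwrite("pics/w5.png",p[:,:,::-1])
go([477,58.5,95],95.2)
E
```

```text
t 5.15 pos [477.9  56.8  95.3] F [0.5 0.4 0.4] w 0.702 shift [0.07 0.18 0.03] rv [ 0.001 -0.002  0.002]
```

View pics/w5.png

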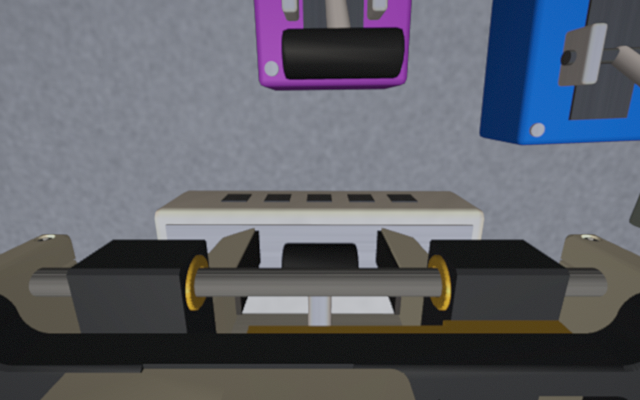

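The handle is centred between the pads, at (320,257). I'll close on it.

Emit:
apply_moves(series=[[[0, 0.1, 0], [0, 0, 0], 1], [[0, 0.1, 0], [0, 0, 0], 1], [[0, 0.1, 0], [0, 0, 0], 1], [[0, 0.1, 0], [0, 0, 0], 1], [[0, 0.1, 0], [0, 0, 0], 1], [[0, 0.1, 0], [0, 0, 0], 1]])

```text
time_s: 5.65
eef_pos: [478.7, 57.9, 96.4]
tcp_rot: [-0.046, 0.999, 0.001, 0.001]
force: [-0.3, 4.5, 0.2]
width: 0.391
```

```bash
python3 - <<'E'
from h import *
from cell import r
go([477,58.5,95],95.2)
s=r.sense(); A=R.from_quat(s['tcp_rot'])
y=np.radians(5.18); f=np.array([np.cos(y),np.sin(y),0])
for t in np.linspace(0,1.047,13)[1:]:
    dw=200*((1-np.cos(t))*f+np.array([0,0,np.sin(t)])); print(round(t,3),(A.inv().apply(dw)/10).round(2))
E
```

```text
t 5.65 pos [478.7  57.9  96.4] F [-0.3  4.5  0.2] w 0.391 shift [0.17 0.07 0.14] rv [0.001 0.002 0.001]
0.087 [-0.08  0.   -1.74]
0.174 [-0.31  0.   -3.47]
0.262 [-0.69  0.01 -5.17]
0.349 [-1.22  0.01 -6.84]
0.436 [-1.89  0.01 -8.45]
0.524 [-2.7   0.01 -9.99]
0.611 [-3.640e+00  1.000e-02 -1.146e+01]
0.698 [-4.700e+00  1.000e-02 -1.285e+01]
0.785 [-5.880e+00  1.000e-02 -1.413e+01]
0.872 [-7.170e+00  1.000e-02 -1.531e+01]
0.96 [-8.550e+00  1.000e-02 -1.637e+01]
1.047 [-1.003e+01  1.000e-02 -1.730e+01]
```

The opening is 0.391 × 92 = 36 mm, the handle's length, so it is gripped. I'll lift along the arc in half-size steps.

Emit:
apply_moves(series=[[[0, 0, -0.9], [0, 0, 0], 1], [[-0.1, 0, -1.7], [0, 0, 0], 1], [[-0.2, 0, -2.6], [0, 0, 0], 1], [[-0.3, 0, -3.5], [0, 0, 0], 1], [[-0.5, 0, -4.3], [0, 0, 0], 1], [[-0.7, 0, -5.2], [0, 0, 0], 1], [[-0.95, 0, -6], [0, 0, 0], 1], [[-1.2, 0, -6.8], [0, 0, 0], 1]])

```text
time_s: 6.32
eef_pos: [490.0, 59.0, 163.8]
tcp_rot: [-0.046, 0.999, 0.001, -0.0]
force: [2.8, 4.6, -6.9]
width: 0.383
```

Emit:
apply_moves(series=[[[-0.3, 0, -0.8], [0, 0, 0], 1], [[-0.7, 0, -1.6], [0, 0, 0], 1], [[-1.1, 0, -2.4], [0, 0, 0], 1], [[-1.5, 0, -3.2], [0, 0, 0], 1], [[-1.95, 0, -3.9], [0, 0, 0], 1], [[-2.4, 0, -4.6], [0, 0, 0], 1], [[-2.95, 0, -5.3], [0, 0, 0], 1], [[-3.5, 0, -6], [0, 0, 0], 1]])

```text
time_s: 6.98
eef_pos: [523.2, 62.0, 223.0]
tcp_rot: [-0.046, 0.999, 0.001, -0.002]
force: [-0.1, 5.2, -6.3]
width: 0.389
```

```bash
python3 - <<'E'
from h import *
from cell import r
s=r.sense(); print(s['width'],s['force'],s['ft_torque'])
hg=s['eef_pos']-R.from_quat(s['tcp_rot']).apply([0,0,19])
print(hg, np.arctan2(hg[2]-115,677.5-hg[0]), np.hypot(hg[2]-115,677.5-hg[0]))
go([577.7,68,270.5],95.2)
E
```

```text
0.38861733901053214 [-0.14009105  5.16866419 -6.25611107] [ 1.02943376  0.50124009 -0.009014  ]
[523.24350813  61.98658995 242.01442067] 0.688845822150488 199.81923916890767
t 6.98 pos [523.2  62.  223. ] F [-0.1  5.2 -6.3] w 0.389 shift [-5.47  0.1  -4.77] rv [ 0.001 -0.004  0.001]
```

Emit:
apply_moves(series=[[[-0.6, 0, -0.65], [0, 0, 0], 1], [[-1.2, 0, -1.3], [0, 0, 0], 1], [[-1.85, 0, -1.9], [0, 0, 0], 1], [[-2.5, 0, -2.5], [0, 0, 0], 1], [[-3.2, 0, -3.05], [0, 0, 0], 1], [[-3.9, 0, -3.6], [0, 0, 0], 1], [[-4.65, 0, -4.1], [0, 0, 0], 1], [[-5.4, 0, -4.55], [0, 0, 0], 1]])

```text
time_s: 7.65
eef_pos: [576.4, 66.9, 268.4]
tcp_rot: [-0.046, 0.999, 0.0, -0.003]
force: [-5.0, 4.9, -3.1]
width: 0.388
```

Emit:
apply_moves(series=[[[0, 0, 0], [0, 0, 0], 1], [[0, 0, 0], [0, 0, 0], 1], [[0, 0, 0], [0, 0, 0], 1], [[0, 0, 0], [0, 0, 0], 1], [[0, 0, 0], [0, 0, 0], 1], [[0, 0, 0], [0, 0, 0], 1]])

```text
time_s: 8.15
eef_pos: [576.8, 66.9, 268.6]
tcp_rot: [-0.046, 0.999, 0.001, -0.002]
force: [-3.8, 4.9, -1.3]
width: 0.393
```

```bash
python3 - <<'E'
from h import *
from cell import r
s=r.sense(); print(s['width'],s['force'],s['ft_torque'])
hg=s['eef_pos']-R.from_quat(s['tcp_rot']).apply([0,0,19])
print(hg, np.arctan2(hg[2]-115,677.5-hg[0]), np.hypot(hg[2]-115,677.5-hg[0]))
for n in ["scene","top","wrist"]:
    p,d=r.snapshot(n); np.savez(f"{n}6.npz",p=p,d=d,**r.get_calibration(n))
    if n!="scene": cv2.imwrite(f"pics/{n}6.png",p[:,:,::-1])
    else: cv2.imwrite(f"pics/{n}6.png",cv2.resize(p[130:310,250:490,::-1],None,fx=3.3,fy=3.3,interpolation=cv2.INTER_CUBIC))
for n in ["scene","wrist","top"]:
    w=cloud(np.load(f"{n}6.npz")); y=np.radians(5.18)
    D=w-[677.3,77.4,115]; a=-(D[...,0]*np.cos(y)+D[...,1]*np.sin(y)); b=D[...,1]*np.cos(y)-D[...,0]*np.sin(y); c=D[...,2]
    rr=np.hypot(a,c); m=(abs(b)<85)&(rr>30)&(rr<152)&(c>20)&(a>0)&(a<110)
    t=np.arctan2(c[m],a[m]); print(n,m.sum(), np.percentile(t,[10,25,50,75,90]).round(3) if m.sum() else '')
    k=(abs(w[...,0]-427)<75)&(abs(w[...,1]-368)<60)&(w[...,2]>112)&(w[...,2]<150); q=w[k]
    if len(q): print(' grip',len(q),np.median(q,0))
E
```

```text
0.39305105013573277 [-3.83464063  4.88325892 -1.28154228] [ 0.90959522  0.88380264 -0.03599219]
[576.89848378  66.87653709 287.62487511] 1.0431383236882836 199.7999313580927
scene 2169 [0.985 1.006 1.024 1.043 1.069]
 grip 78 [387.72176776 368.64058297 128.19116045]
wrist 189 [0.757 0.783 0.807 0.829 0.848]
top 1 [0.815 0.815 0.815 0.815 0.815]
 grip 118 [384.41900203 368.15919333 130.66174872]
```

View pics/scene6.png

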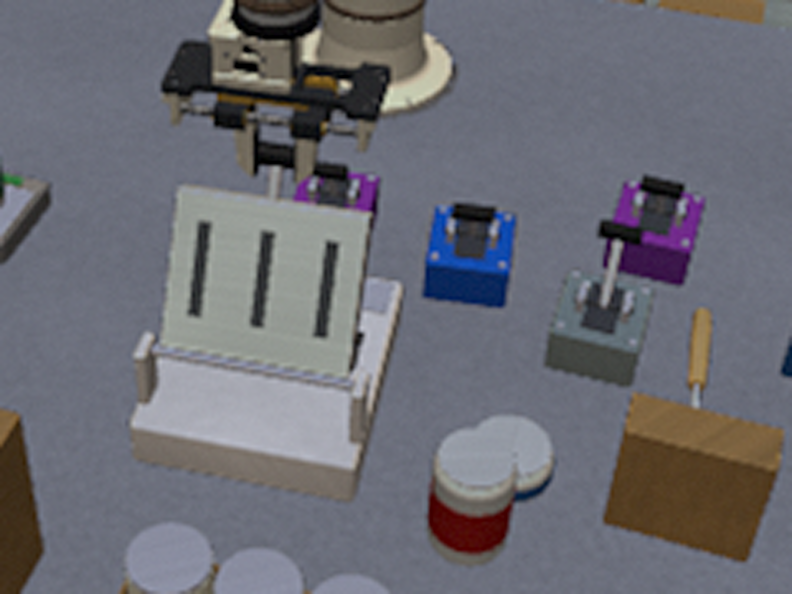

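View pics/top6.png

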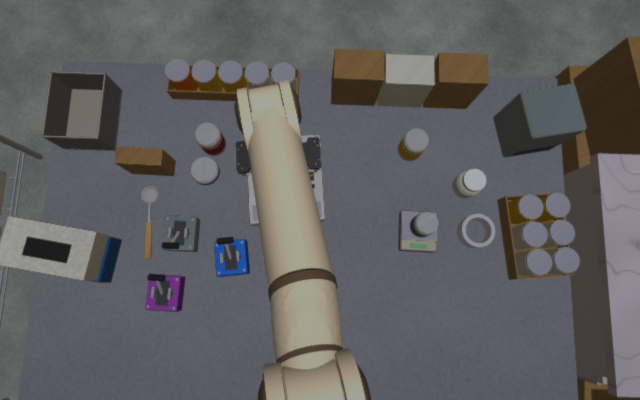

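The scene view shows the guard open with the fingers on its handle at (275,155), and the grey lever leaning towards the robot. The top view shows the bystanders where they were. The guard angle is about 1.04 rad from the TCP and 1.02 rad from depth. Handing in.

```bash
python3 -c "
from cell import r
s=r.sense();print(s['time_s'],s['eef_pos'],s['width'],s['force']);print(r.close_job())"
```

```text
8.3 [576.82393794  66.91024993 268.6085852 ] 0.3924949177228838 [-4.03630334  4.14202443 -0.78739585]
the job is handed in; nothing more can be done
None
```

I threw the grey isolator's lever to off, then lifted the guard by its handle and handed in at 8.3 s with the fingers still holding it open at about 60°.

- **Lever:** it was fully off before I touched the guard, with the grip about 42 mm on the robot's side of the pivot. The last images still show it there. The first reading after the throw fell short, but it was taken while the arm was still moving, and a repeat at rest agreed with fully off.
- **Guard angle:** the arm's position gives 1.043 rad (59.8°). The scene camera's depth gives a median of 1.024 rad (58.7°). The wrist camera's check disagreed at about 0.81 rad on only 189 points. I took those to be mostly the handle's surroundings rather than the plate and did not follow it up.
- **Grip:** the opening stayed at 36 mm, the handle's length. The force reading was steady at about 6 N, and the highest reading between moves was about 9 N.
- **Other things:** in the last top view, everything visible stands where it was. The arm hid one of the look-alikes in that picture.

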